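# Clear the jar and pop the touch-latch cupboard at the market stall

### The arm

A 7-joint arm with a two-finger parallel gripper is mounted at the origin on the work surface. World frame = base frame: x ahead of the robot, y to its left, z up, the work surface at z = 0. Lengths are in m, angles in rad, forces in N, time in s.
With the tool pointing down it reaches from about 0.4 to 0.85 m from the base axis. Payload 4.5 kg.
Tool frame: the origin (TCP) lies midway between the tips of the shut fingers; the grasp point (between the pads) lies 19 mm behind it; y points along the fingers, x is the direction in which the jaws open and shut, and the axes are right-handed (so a half turn about y gives the same grasp; the last joint's range is limited). The gripper opens to 85 mm and grips with 20 to 120 N. Pads are 22 mm wide; open, the fingers measure 114 mm over their backs; the gripper's body (76 mm by 85 mm) begins 54 mm behind the grasp point. The pads swing forward as they close: fully open they stand 13 mm farther back than shut.
Start: joints at [-1.274, 0.689, -0.195, 1.565, 0.157, 0.902, -0.215], TCP at [0.162, 0.604, 0.231] pointing down, gripper open.
Joint ranges: [-3.01, 3.01], [-0.46, 2.08], [-1.47, 1.51], [0.13, 2.56], [-1, 4.14], [0.04, 2.09], [-2.66, 2.66]. Speed limits (rad/s): [2.57, 2.57, 3.14, 3.14, 3.14, 3.14, 3.14].

### API

Orientations are given as a unit quaternion [x, y, z, w].
In Python, from rig import env, eyes gives the robot as it stands.
- The arm moves only by the tool step_arm, never from a script. Its argument "plan" is a list of rows, each a list of 6 numbers: the shift along the tool's x, y, z in cm, then the turn, a rotation vector about the tool's x, y, z in degrees. A call has 1 to 10 rows; each row is the pose to reach, as a shift and turn from the pose commanded when the call began, along the tool's axes at that moment; what a row does not reach only later rows make up. A row lasts 1/8 s, in which the tool goes at most 62.5 mm and 10.7 degrees, less where a joint would pass 70% of its speed; a pose out of reach is approached as far as the arm can. A call with a gripper value outside its range is refused whole. "claw" is the closure in counts, from 0 (fully open) to 255 (shut), set as the call begins (left out, the last holds). The fingers move at their own pace and stop on an object; the grip force is fixed at half the most. Time passes only in rows, so rows that repeat a pose let the fingers close. It gives the time, the measured TCP pose, the force and the opening at its end, in the units of the state.
- env.get_obs(): the state, without advancing time (a new reading comes with each control period).
- eyes.camera(name): name is "scene" or "side" or "wrist"; returns a dict with "pixels" (420x560x3 uint8, red, green, blue), "range_z" (420x560 float32, m along the optical axis (not along the pixel's ray), 0 where there is no reading), "fx", "fy", "cx", "cy" (pixels), "cam_to_world" (4x4, takes a point from camera to world coordinates). Camera axes: x right, y up, looking along -z (the intrinsics and any distortion apply to the point x, -y, -z); pixel columns grow to the right and rows downward; lengths in m; the calibration is good to about 2 mm. A picture is of the moment at which its call begins.
- env.job_done(): hands the job in, once; it reports no verdict.
The state is a dict: "t": time; "joints": joint angles; "dq": joint speeds; "joint_torque": joint torques, N m; "tcp_pos": TCP position; "tool_rot": TCP orientation; "contact_force": force on the tool from outside, world axes, zero at the start; "ft_torque": the same for the moment, N m; "gripper_width": finger opening in m.
Only numpy, scipy, OpenCV 4.12 (cv2) and the standard library are available. Lean on these libraries where they do the work, as an engineer would, in place of code of your own. Each camera call takes 0.05 s, during which the arm holds its last target. There are 200 camera calls.

### The job

On the stall counter a squat jar stands in front of the push-to-open door of the larger of the two little wooden cupboards. First slide that jar sideways along the counter with the fingers, never lifting or tipping it, until it stands upright wholly to one side of the door; then press the door in near its free right-hand edge (right as the robot sees it) until the catch lets go, take the hand away and let the door spring ajar. Leave the smaller cupboard shut and everything else where it is.

Things in the scene. Friction and masses are not known exactly. Their poses are not given: they have to be found in the camera images.
- cupboard: Larger plywood cupboard, plain brown wooden door without handle, fixed: 160 deep (x) x 200 wide (y) x 150 high. Origin: centre of its underside, on the counter; -x points out of the front to the robot, +y to the robot's left, z up. Shut, the door's front face is the plane x = -99; the door spans y -98 to +98, is 12 thick, from 2 to 148 high, with a 7 gap behind it to be pressed in.
- cupboard_door (a joint): Door angle of the larger cupboard, rad: 0 shut; upright hinge at its left (+y) edge, positive swings the free edge out to the robot. Pressed in near the free edge, the catch lets go at -0.02 to -0.03 (4 to 6 mm, 4 to 5 N there, 7 in mid-door); stop at -0.036 (7 mm). Then a spring swings it slowly to rest ajar at 0.55, its free edge 100 mm out. It cannot be latched again.
- cupboard_press (a point): Point on the front face of the larger cupboard's door where it is best pressed: 22 mm from the free (right, -y) edge and 35 mm below the cupboard's top. It moves with the door; the push is square to the face, along the cupboard's +x.
- jar: Squat amber glass jar, paper label, steel cap, upright, 62 in diameter, 70 high, about 0.4 kg, loose, 25 to 45 in front of the larger cupboard's door. Origin: centre of its underside. Clear when its whole width is past the door's left or right edge: centre 129 or more from the cupboard's middle plane (its y). The counter between the two cupboards' fronts is free. Pushed low down it slides upright.
- side_cupboard: The smaller cupboard of the same make, to be left shut, fixed: carcass 140 deep x 145 wide x 115 high, same frame convention as the larger; door front at x = -89.
- side_cupboard_door (a joint): Hinge angle of the smaller cupboard's door, rad, 0 shut and latched; the same touch latch, not to be released.
- can: Bystander: food can 66 in diameter, 100 high, standing in front of the smaller cupboard. Origin: centre of its underside.
- weight: Bystander: brass scale weight with a knob, 42 in diameter, 52 high, between the cupboards. Origin: centre of its underside.
- bowl: Bystander: steel bowl, 150 in diameter, 55 high, at the right. Origin: centre of its underside.
- bottle: Bystander: amber sauce bottle, 60 in diameter, 190 high, behind the gap between the cupboards. Origin: centre of its underside.
- tin: Bystander: low steel tin, 80 in diameter, 60 high, at the left. Origin: centre of its underside.
- spoon: Bystander: steel spoon with a wooden handle, 200 long, lying on the counter near the robot. Origin: underside, mid-length.
Not all that is in view belongs to the job. What is shaped like the jar but green is not meant. Leave any turquoise look-alike of the side_cupboard alone.

How it is judged:
On the way, in this order (a step that is already met when the one before it is completed fails the run):
1. the jar stands wholly to one side of the door while the door is still shut ((y of jar in the frame of cupboard above 0.122 m or y of jar in the frame of cupboard below -0.122 m) and angle between jar's own z axis and vertical below 0.1 rad and height (world z) of jar below 0.006 m and value of joint cupboard_door below 0.03 rad), for 0.2 s.
2. the catch has let go and the door has sprung ajar (value of joint cupboard_door above 0.15 rad), for 0.2 s.
At the end, for the whole second after the job is handed in: The larger cupboard's door stands ajar at rest (0.42 to 0.9 rad), the jar is upright on the counter, at rest, its centre more than 122 mm to one side of the cupboard's middle plane, and the smaller cupboard is shut (value of joint cupboard_door between 0.42 and 0.9 rad and velocity of joint cupboard_door between -0.05 and 0.05 rad/s and (y of jar in the frame of cupboard above 0.122 m or y of jar in the frame of cupboard below -0.122 m) and angle between jar's own z axis and vertical below 0.1 rad and height (world z) of jar below 0.006 m and linear speed of jar below 0.02 m/s and value of joint side_cupboard_door below 0.04 rad); the robot touches nothing.
It fails at once if the jar is lifted off the counter (height (world z) of jar above 0.015 m).
It fails at once if the jar is tipped (angle between jar's own z axis and vertical above 0.4 rad).
It fails at once if the smaller cupboard's catch is released (value of joint side_cupboard_door above 0.08 rad).
It fails at once if a bystander is moved more than 30 mm (distance of any of can, weight, bowl, bottle, tin, spoon from where it was at the start of the episode above 0.03 m).
It also fails if it takes over 50 s, if anything falls off the work surface, if the arm or the gripper's body presses on something with over 40 N, if the wrist force passes 120 N, or if a joint passes its speed limit or range.

## Working session

There is one attempt and no reset: what is moved stays moved. The work goes in short steps, Python scripts to look and compute and a tool call to move; the robot and the scene stay as the last step left them, time stands still between calls to the robot, and variables do not carry over. Pictures are saved under pics/ and viewed, about 8 in all and at most 12, crops included, and the job is handed in when it is done.

Besides the shell and the picture viewer there is one more tool, called after "Call:" as name(argument=value, ...), one argument or row to a line, values as JSON. step_arm: Moves the arm, as the interface text tells. Its arguments: {"type":"object","properties":{"plan":{"type":"array"},"claw":{"type":"number"}},"required":["plan"]}

```bash
mkdir -p pics; cat > h.py <<'E'
import numpy as np, cv2
from rig import env, eyes
def snap(n,f):
    c=eyes.camera(n); cv2.imwrite('pics/'+f,cv2.cvtColor(c['pixels'],cv2.COLOR_RGB2BGR)); np.save('pics/'+f[:-4]+'.npy',c,allow_pickle=True); return c
def load(f): return np.load('pics/'+f+'.npy',allow_pickle=True).item()
def world(c):
    v,u=np.mgrid[0:420,0:560]; z=c['range_z']
    p=np.stack([(u-c['cx'])/c['fx']*z,-(v-c['cy'])/c['fy']*z,-z,np.ones_like(z)],-1)
    w=(p@np.array(c['cam_to_world']).T)[...,:3]; w[z==0]=np.nan; return w
E
python3 - <<'E'
from h import *
o=env.get_obs(); print(o)
for n in('scene','side'):
    c=snap(n,n+'0.png'); print(n,{k:c[k] for k in c if k not in('pixels','range_z')})
E
```

```text
{'t': 0.0, 'joints': array([-1.27421579,  0.69003244, -0.19448995,  1.56638769,  0.15731796,
        0.90246527, -0.21509165]), 'dq': array([-0.00012659,  0.00171815,  0.00124352, -0.00099198,  0.00018773,
       -0.00119371,  0.00234527]), 'joint_torque': array([-6.49514113e-04, -5.39606416e+01, -1.26679078e+00, -1.58541065e+01,
        9.07351583e-03,  9.51338588e-03, -1.11526771e-05]), 'tcp_pos': array([0.16224666, 0.60288426, 0.23044156]), 'tool_rot': array([ 0.56162888,  0.42971221, -0.43070646, -0.56072485]), 'contact_force': array([-0.12825982, -0.75270832,  0.17368791]), 'ft_torque': array([0.00101443, 0.02767377, 0.02605698]), 'gripper_width': 0.08515052009041317}
scene {'fx': 398.0484041014278, 'fy': 398.0484041014278, 'cx': 276.71032709413214, 'cy': 211.47898214541502, 'cam_to_world': array([[-0.80256105, -0.47672577,  0.35864788,  0.9789221 ],
       [ 0.59653719, -0.63499516,  0.49084064,  0.6004956 ],
       [-0.00625671,  0.60787638,  0.79400703,  1.05782775],
       [ 0.        ,  0.        ,  0.        ,  1.        ]])}
side {'fx': 436.5746090641078, 'fy': 436.5746090641078, 'cx': 282.0136414314229, 'cy': 208.07581013058362, 'cam_to_world': array([[ 0.99554134,  0.07264852, -0.06016344,  0.4550711 ],
       [-0.09361135,  0.68255759, -0.72481173, -1.07819442],
       [-0.01159148,  0.72721202,  0.68631502,  1.12635123],
       [ 0.        ,  0.        ,  0.        ,  1.        ]])}
```

View pics/scene0.png

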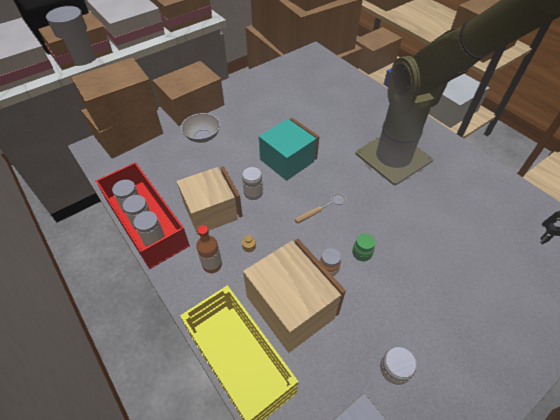

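View pics/side0.png

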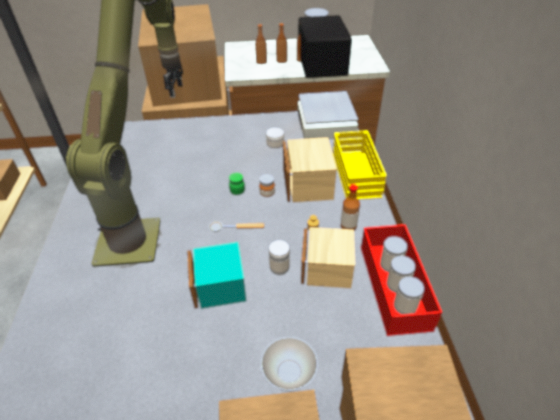

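Scene view: larger cupboard top near (293,285), with the brown door on its right edge. The amber jar is at (330,262), the green decoy at (365,246), the can at (252,182), the weight at (249,243) and the spoon at (320,208). The side view agrees: cupboard (312,165), jar (267,185), green (237,183).

```bash
python3 - <<'E'
from h import *
def comp(m,u,v):
    n,l=cv2.connectedComponents(m.astype(np.uint8)); return l==l[v,u]
for n,seeds in(('scene0',{'cup':(293,285),'side':(207,195),'jar':(331,257),'green':(365,241),'can':(252,173),'weight':(249,240),'tin':(399,358),'bottle':(203,231),'teal':(289,145)}),('side0',{'cup':(312,155),'side':(330,240),'jar':(267,179),'green':(237,178),'can':(279,248),'weight':(313,219),'tin':(275,133),'teal':(217,260)})):
    c=load(n); w=world(c)
    for k,(u,v) in seeds.items():
        h=np.nanmedian(w[v-1:v+2,u-1:u+2,2]); m=comp(np.abs(w[...,2]-h)<.006,u,v); p=w[m][:,:2]
        r=cv2.minAreaRect((p*1000).astype(np.float32))
        print(n,k,'h%.3f'%h,'n',m.sum(),'mean',p.mean(0).round(3),'rect',np.round(r[0]),np.round(r[1]),round(r[2],1))
        if k in('cup','side'): print(cv2.boxPoints(r).round())
    hsv=cv2.cvtColor(c['pixels'],cv2.COLOR_RGB2HSV)
E
```

```text
scene0 cup h0.149 n 4949 mean [0.673 0.247] rect [667. 241.] [202. 180.] 89.4
[[575. 141.]
 [756. 139.]
 [758. 341.]
 [577. 343.]]
scene0 side h0.114 n 1635 mean [ 0.682 -0.186] rect [ 680. -190.] [153. 140.] 79.2
[[ 596. -252.]
 [ 734. -278.]
 [ 763. -128.]
 [ 625. -102.]]
scene0 jar h0.069 n 257 mean [0.505 0.213] rect [505. 212.] [53. 53.] 15.8
scene0 green h0.071 n 235 mean [0.39  0.235] rect [389. 235.] [54. 53.] 83.8
scene0 can h0.100 n 208 mean [ 0.519 -0.167] rect [ 518. -168.] [63. 56.] 55.4
scene0 weight h0.050 n 53 mean [0.655 0.007] rect [655.   5.] [27. 21.] 55.4
scene0 tin h0.060 n 717 mean [0.563 0.536] rect [562. 536.] [72. 71.] 39.6
scene0 bottle h0.190 n 78 mean [ 0.782 -0.005] rect [782.  -6.] [26. 27.] 18.0
scene0 teal h0.114 n 1316 mean [ 0.326 -0.22 ] rect [ 321. -224.] [163. 152.] 5.2
side0 cup h0.149 n 1391 mean [0.677 0.231] rect [677. 238.] [211. 162.] 89.6
[[596. 133.]
 [757. 132.]
 [759. 343.]
 [598. 344.]]
side0 side h0.114 n 1636 mean [ 0.68  -0.198] rect [ 680. -193.] [152. 140.] 79.0
[[ 597. -254.]
 [ 735. -280.]
 [ 763. -131.]
 [ 626. -105.]]
side0 jar h0.068 n 117 mean [0.505 0.204] rect [504. 207.] [58. 50.] 86.0
side0 green h0.068 n 113 mean [0.39  0.228] rect [390. 230.] [53. 58.] 11.8
side0 can h0.097 n 239 mean [ 0.519 -0.174] rect [ 519. -173.] [60. 58.] 49.0
side0 weight h0.049 n 37 mean [ 0.655 -0.   ] rect [655.   0.] [24. 25.] 53.4
side0 tin h0.056 n 144 mean [0.563 0.527] rect [561. 531.] [72. 77.] 13.5
side0 teal h0.113 n 1817 mean [ 0.33  -0.231] rect [ 330. -227.] [140. 151.] 5.5
```

```bash
cat >> h.py <<'E'
from scipy.spatial.transform import Rotation as R
def goal(p,Rt=None):
    "print shift (cm) and turn (deg) in the tool's axes to reach world p with tool axes Rt (columns)"
    o=env.get_obs(); r=R.from_quat(o['tool_rot']).as_matrix()
    print('shift',(r.T@(np.array(p)-o['tcp_pos'])*100).round(2),'turn',np.zeros(3) if Rt is None else np.degrees(R.from_matrix(r.T@Rt).as_rotvec()).round(2))
E
python3 - <<'E'
from h import *
o=env.get_obs(); print(R.from_quat(o['tool_rot']).as_matrix().round(3))
for s in(1,-1):
    Rt=np.array([[s,0,0],[0,0,s],[0,-1,0]],float); print(np.linalg.det(Rt)); goal([.505,.275,.231],Rt)
for n,b in(('scene0',(290,190,350,225)),('side0',(205,218,268,234))):
    c=load(n); w=world(c); u0,v0,u1,v1=b
    m=cv2.absdiff(c['pixels'],cv2.medianBlur(c['pixels'],31)).max(2)[v0:v1,u0:u1]>30
    p=w[v0:v1,u0:u1][m]; print(n,m.sum(),p.min(0).round(3),p.max(0).round(3))
# jar body check: amber/label points in z 0.01-0.06 around the jar
for n in('scene0','side0'):
    w=world(load(n)); m=(abs(w[...,0]-.505)<.045)&(abs(w[...,1]-.21)<.045)&(w[...,2]>.02)&(w[...,2]<.08)
    p=w[m]; print(n,len(p),np.percentile(p,2,0).round(3),np.percentile(p,98,0).round(3))
E
```

```text
[[ 0.26  -0.    -0.966]
 [ 0.966 -0.002  0.26 ]
 [-0.002 -1.    -0.   ]]
1.0
shift [-22.77  -0.   -41.62] turn [ 7.000e-02  7.495e+01 -8.000e-02]
1.0
shift [-22.77  -0.   -41.62] turn [-8.0000e-02 -1.0505e+02 -7.0000e-02]
scene0 175 [ 0.305  0.014 -0.004] [0.482 0.053 0.025]
side0 172 [nan nan nan] [nan nan nan]
scene0 396 [0.481 0.189 0.028] [0.53  0.242 0.073]
side0 259 [0.478 0.176 0.022] [0.532 0.231 0.071]
```

Call:
step_arm(
  plan=[
    [-2.5,0,-4.6,0,8.3,0],
    [-5.1,0,-9.2,0,16.6,0],
    [-7.6,0,-13.9,0,25,0],
    [-10.1,0,-18.5,0,33.3,0],
    [-12.6,0,-23.1,0,41.6,0],
    [-15.2,0,-27.7,0,50,0],
    [-17.7,0,-32.4,0,58.3,0],
    [-20.2,0,-37,0,66.6,0],
    [-22.8,0,-41.6,0,75,0],
    [-22.8,0,-41.6,0,75,0],
  ],
  claw=120,
)

```text
t: 1.35
tcp_pos: [0.5084, 0.27, 0.2311]
tool_rot: [0.708, -0.003, 0.005, -0.706]
contact_force: [-1.1, 1.0, -0.1]
gripper_width: 0.0454
```

```bash
python3 - <<'E'
from h import *
snap('wrist','w1.png'); c=snap('scene','scene1.png'); w=world(c)
Rt=np.array([[1,0,0],[0,0,1],[0,-1,0]],float)
goal([.505,.28,.015],Rt); print(env.get_obs()['tcp_pos'])
E
```

```text
shift [ 0.07 21.59  0.49] turn [ 0.   -0.07 -0.07]
[0.50452085 0.27514493 0.23086192]
```

View pics/w1.png

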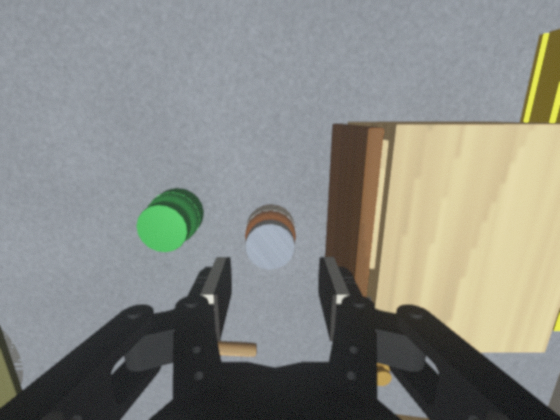

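Wrist view: image right is +x and up is +y. The jar cap is at (270,245), between the fingers in x. The green jar is at (163,228) and the door edge at x≈330 px. I'll check the jar and door against the wrist depth.

```bash
python3 - <<'E'
from h import *
c=load('w1'); w=world(c); print(c['cam_to_world'][:,3].round(3))
def top(u,v,d=.005):
    h=np.nanmedian(w[v-2:v+3,u-2:u+3,2]); m=(abs(w[...,2]-h)<d).astype(np.uint8); n,l=cv2.connectedComponents(m); p=w[l==l[v,u]]
    r=cv2.minAreaRect((p[:,:2]*1000).astype(np.float32)); print(round(float(h),4),len(p),np.round(r[0]),np.round(r[1]),r[2])
    return r
top(270,245); top(163,228)
r=top(450,240); print(cv2.boxPoints(r).round())
m=(w[...,2]>.13)&(w[...,0]<.62)&(w[...,1]>.1); p=w[m]; 
hsv=cv2.cvtColor(c['pixels'],cv2.COLOR_RGB2HSV)
for v in (160,200,240): 
    for u in(334,345,355,365): print(u,v,w[v,u].round(3))
E
```

```text
[0.51  0.347 0.374 1.   ]
0.0704 1801 [504. 212.] [54. 54.] 42.54865264892578
0.0707 1926 [388. 234.] [54. 54.] 44.00331115722656
0.1502 36703 [676. 240.] [201. 161.] 89.463134765625
[[594. 141.]
 [756. 139.]
 [757. 340.]
 [596. 341.]]
334 160 [0.578 0.3   0.03 ]
345 160 [0.578 0.307 0.084]
355 160 [0.578 0.312 0.12 ]
365 160 [0.578 0.315 0.145]
334 200 [0.577 0.257 0.045]
345 200 [0.577 0.271 0.097]
355 200 [0.577 0.28  0.13 ]
365 200 [0.58  0.285 0.148]
334 240 [0.576 0.214 0.058]
345 240 [0.577 0.234 0.108]
355 240 [0.577 0.248 0.14 ]
365 240 [0.582 0.252 0.149]
```

Call:
step_arm(
  plan=[
    [0,4,0.5,0,0,0],
    [0,9,0.8,0,0,0],
    [0,14,0.8,0,0,0],
    [0,18,0.8,0,0,0],
    [0,20.5,0.8,0,0,0],
    [0,21.5,0.8,0,0,0],
    [0,21.5,0.8,0,0,0],
  ],
)

```text
t: 2.33
tcp_pos: [0.5041, 0.2843, 0.0162]
tool_rot: [-0.707, 0.0, 0.001, 0.707]
contact_force: [0.9, 0.1, 1.3]
gripper_width: 0.0453
```

Call:
step_arm(
  plan=[
    [0,0,-1.5,0,0,0],
    [0,0,-2.8,0,0,0],
    [0,0,-3.4,0,0,0],
    [0,0,-3.9,0,0,0],
    [0,0,-4.4,0,0,0],
    [0,0,-4.9,0,0,0],
    [0,0,-5.5,0,0,0],
    [0,0,-6.2,0,0,0],
    [0,0,-7,0,0,0],
    [0,0,-7.5,0,0,0],
  ],
)

```text
t: 3.58
tcp_pos: [0.5051, 0.2077, 0.0164]
tool_rot: [-0.707, 0.0, -0.001, 0.707]
contact_force: [0.3, 4.7, 2.8]
gripper_width: 0.0456
```

```bash
python3 - <<'E'
from h import *
c=snap('side','side2.png'); w=world(c)
cv2.imwrite('pics/side2c.png',cv2.resize(cv2.cvtColor(c['pixels'],cv2.COLOR_RGB2BGR)[100:280,180:380],None,fx=3,fy=3))
print(env.get_obs()['contact_force'])
m=(abs(w[...,2]-.069)<.006)&(w[...,0]>.46)&(w[...,0]<.55)&(w[...,1]>.05)&(w[...,1]<.25); p=w[m]; print(len(p),p.min(0),p.max(0))
E
```

```text
[0.291438   3.61255019 2.5223844 ]
160 [0.46013218 0.14252906 0.06300236] [0.54913666 0.21977755 0.07486516]
```

View pics/side2c.png

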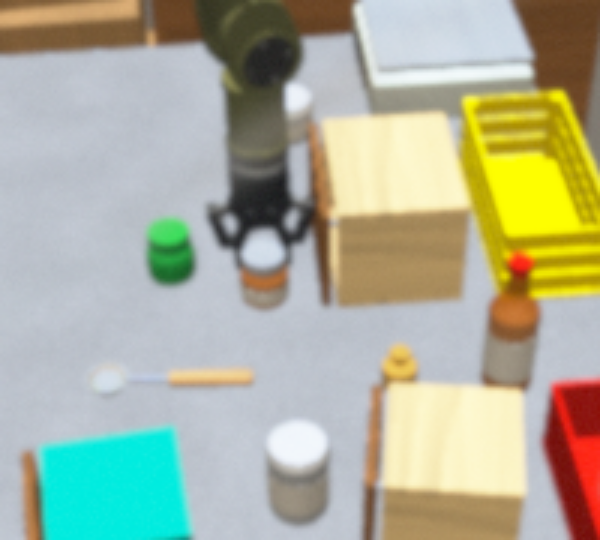

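The jar is upright and cradled by the two fingers at crop (265,265), and the bystanders are untouched. I'll keep pushing.

Call:
step_arm(
  plan=[
    [0,0,-0.4,0,0,0],
    [0,0,-1.1,0,0,0],
    [0,0,-2,0,0,0],
    [0,0,-3,0,0,0],
    [0,0,-4,0,0,0],
    [0,0,-5,0,0,0],
    [0,0,-6,0,0,0],
    [0,0,-6.9,0,0,0],
    [0,0,-7.5,0,0,0],
    [0,0,-7.7,0,0,0],
  ],
)

```text
t: 4.88
tcp_pos: [0.5046, 0.1308, 0.0163]
tool_rot: [0.707, -0.001, 0.0, -0.707]
contact_force: [0.1, 4.8, 3.3]
gripper_width: 0.0451
```

Call:
step_arm(
  plan=[
    [0,0,0,0,0,0],
    [0,0,0.5,0,0,0],
    [0,0,2,0,0,0],
    [0,0,4,0,0,0],
    [0,-4,4,0,0,0],
    [0,-10,4,0,0,0],
    [0,-16,4,0,0,0],
    [0,-21,4,0,0,0],
    [0,-21.5,4,0,0,0],
  ],
)

```text
t: 6.0
tcp_pos: [0.5065, 0.1727, 0.2347]
tool_rot: [-0.706, -0.002, -0.002, 0.708]
contact_force: [0.1, -0.7, 0.5]
gripper_width: 0.0454
```

```bash
python3 - <<'E'
from h import *
c=snap('wrist','w3.png'); w=world(c); s=snap('side','side3.png'); ws=world(s)
for W in(w,ws):
    m=(abs(W[...,2]-.069)<.006)&(W[...,0]>.46)&(W[...,0]<.55)&(W[...,1]>.03)&(W[...,1]<.25)
    n,l,st,ce=cv2.connectedComponentsWithStats(m.astype(np.uint8)); i=1+st[1:,4].argmax(); p=W[l==i]; print(len(p),(p.min(0)+p.max(0))/2,p.max(0)-p.min(0))
Rt=np.array([[0,0,1],[-1,0,0],[0,-1,0]],float); print(np.linalg.det(Rt)); goal([.52,.164,.21],Rt); goal([.52,.164,.21],np.array([[0,0,-1],[1,0,0],[0,-1,0]],float)); print(env.get_obs()['joints'])
E
```

```text
1753 [0.50488968 0.10006276 0.06774805] [0.05319216 0.05419042 0.00947576]
127 [0.50566818 0.09300216 0.06867543] [0.0516678  0.05256314 0.01123523]
1.0
shift [ 1.55  2.16 -0.8 ] turn [-3.000e-02  8.998e+01  0.000e+00]
shift [ 1.55  2.16 -0.8 ] turn [ 0.000e+00 -9.002e+01  3.000e-02]
[-0.46651656  0.56733806  0.08279487  1.852368   -0.06735561  0.72406297
 -0.34645659]
```

View pics/w3.png

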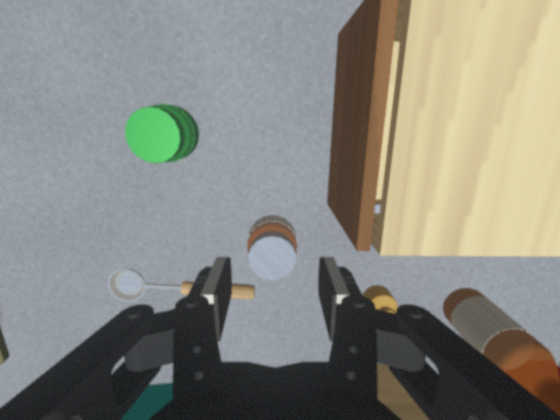

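The jar is upright at (0.505, 0.100), about 140 mm right of the cupboard's middle plane. Next I shut the fingers and turn a quarter so the narrow finger edge faces the door.

Call:
step_arm(
  plan=[
    [0.2,0,0,0,-9,0],
    [0.4,0,0,0,-18,0],
    [0.6,0,0,0,-28,0],
    [0.8,0,0,0,-38,0],
    [1.0,0,-0.2,0,-48,0],
    [1.2,0,-0.4,0,-58,0],
    [1.4,0,-0.6,0,-68,0],
    [1.5,0,-0.8,0,-78,0],
    [1.5,0,-0.8,0,-90,0],
    [1.5,0,-0.8,0,-90,0],
  ],
  claw=255,
)

```text
t: 7.35
tcp_pos: [0.5185, 0.1631, 0.2293]
tool_rot: [-0.499, -0.498, 0.501, 0.501]
contact_force: [-0.1, 0.2, -0.3]
gripper_width: 0.0002
```

```bash
python3 - <<'E'
from h import *
o=env.get_obs(); print(o['tcp_pos'],o['contact_force'],R.from_quat(o['tool_rot']).as_matrix().round(3),o['gripper_width'])
goal([.535,.164,.108],np.array([[0,0,-1],[1,0,0],[0,-1,0]],float))
E
```

```text
[0.51846543 0.16311679 0.2292731 ] [-0.06884223  0.15206198 -0.27123817] [[ 0.001 -0.004 -1.   ]
 [ 1.    -0.     0.001]
 [-0.    -1.     0.004]] 0.00015747049730418914
shift [ 0.1  12.12 -1.71] turn [-0.25 -0.08 -0.02]
```

Call:
step_arm(
  plan=[
    [0,4,0,0,0,0],
    [0,8,0,0,0,0],
    [0,11,-0.5,0,0,0],
    [0,12,-1.2,0,0,0],
    [0,12,-1.7,0,0,0],
    [0,12,-1.7,0,0,0],
  ],
)

```text
t: 8.1
tcp_pos: [0.5379, 0.1637, 0.1122]
tool_rot: [0.501, 0.5, -0.499, -0.5]
contact_force: [0.5, -0.1, 1.4]
gripper_width: 0.0003
```

```bash
python3 - <<'E'
from h import *
o=env.get_obs(); print(o['tcp_pos'],o['contact_force'])
c=snap('side','s4.png'); cv2.imwrite('pics/s4c.png',cv2.resize(cv2.cvtColor(c['pixels'],cv2.COLOR_RGB2BGR)[100:260,200:360],None,fx=3.5,fy=3.5))
E
```

```text
[0.53793453 0.16371185 0.11224699] [ 0.51196786 -0.12182439  1.35907113]
```

View pics/s4c.png

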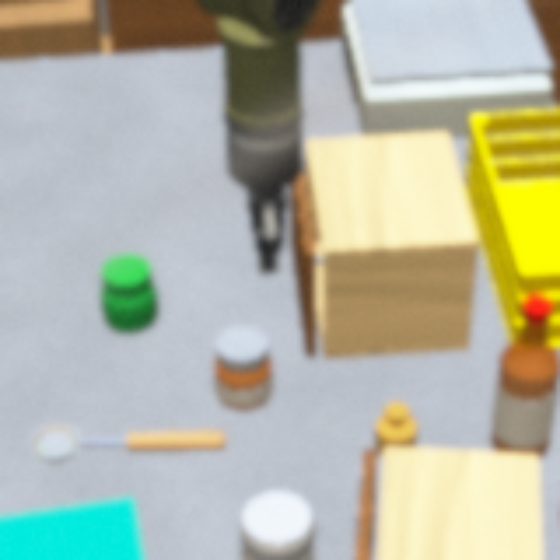

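The finger is in front of the door's free edge (crop 268,265) and the jar is clear of it (243,365). I'll press in small steps.

Call:
step_arm(
  plan=[
    [0,0,-1,0,0,0],
    [0,0,-2,0,0,0],
    [0,0,-2.5,0,0,0],
    [0,0,-2.7,0,0,0],
    [0,0,-2.9,0,0,0],
    [0,0,-3.1,0,0,0],
    [0,0,-3.1,0,0,0],
  ],
)

```text
t: 9.02
tcp_pos: [0.5672, 0.1629, 0.1111]
tool_rot: [-0.5, -0.499, 0.5, 0.5]
contact_force: [-2.9, -1.2, 0.5]
gripper_width: 0.0
```

Call:
step_arm(
  plan=[
    [0,0,-0.1,0,0,0],
    [0,0,-0.2,0,0,0],
    [0,0,-0.3,0,0,0],
    [0,0,-0.3,0,0,0],
  ],
)

```text
t: 9.52
tcp_pos: [0.5706, 0.1628, 0.1111]
tool_rot: [0.5, 0.499, -0.5, -0.5]
contact_force: [-3.5, -2.0, -0.5]
gripper_width: 0.0002
```

Call:
step_arm(
  plan=[
    [0,0,-0.1,0,0,0],
    [0,0,-0.2,0,0,0],
    [0,0,-0.2,0,0,0],
  ],
)

```text
t: 9.9
tcp_pos: [0.5706, 0.1627, 0.1111]
tool_rot: [-0.5, -0.498, 0.501, 0.501]
contact_force: [-8.7, -2.8, 3.4]
gripper_width: 0.0001
```

Call:
step_arm(
  plan=[
    [0,0,1,0,0,0],
    [0,0,5,0,0,0],
    [0,0,10,0,0,0],
    [0,-4,14,0,0,0],
    [0,-10,15,0,0,0],
    [0,-13,15,0,0,0],
    [0,-13,15,0,0,0],
  ],
)

```text
t: 10.78
tcp_pos: [0.4255, 0.1656, 0.2441]
tool_rot: [0.501, 0.503, -0.496, -0.499]
contact_force: [-0.4, 0.1, -1.2]
gripper_width: -0.0001
```

```bash
python3 - <<'E'
from h import *
o=env.get_obs(); print(o['t'],o['tcp_pos'],o['contact_force'])
c=snap('side','s5.png'); cv2.imwrite('pics/s5c.png',cv2.resize(cv2.cvtColor(c['pixels'],cv2.COLOR_RGB2BGR)[100:260,200:360],None,fx=3.5,fy=3.5))
E
```

```text
10.775 [0.42548789 0.16564303 0.24410754] [-0.41156586  0.07831135 -1.1716319 ]
```

View pics/s5c.png

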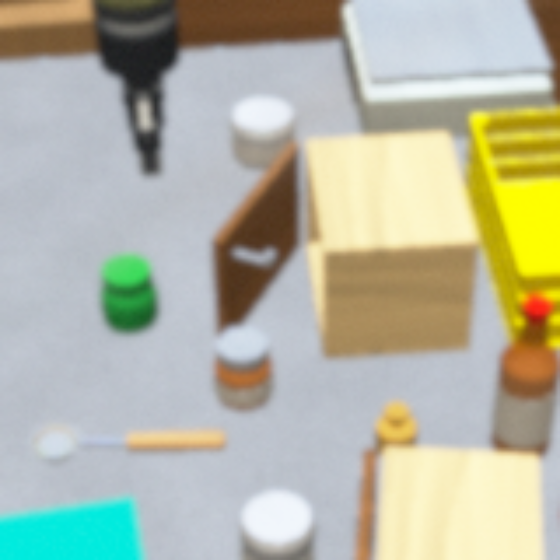

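The door has sprung ajar (free edge at crop 228,280), the jar stands clear and the hand is off. I'll let it settle, then measure.

Call:
step_arm(
  plan=[
    [0,0,0,0,0,0],
    [0,0,0,0,0,0],
    [0,0,0,0,0,0],
    [0,0,0,0,0,0],
    [0,0,0,0,0,0],
    [0,0,0,0,0,0],
    [0,0,0,0,0,0],
    [0,0,0,0,0,0],
    [0,0,0,0,0,0],
    [0,0,0,0,0,0],
  ],
)

```text
t: 12.08
tcp_pos: [0.4228, 0.1634, 0.2413]
tool_rot: [0.5, 0.5, -0.5, -0.5]
contact_force: [-0.2, -1.0, 0.4]
gripper_width: -0.0004
```

Call:
step_arm(
  plan=[
    [0,0,0,0,0,0],
    [0,0,0,0,0,0],
    [0,0,0,0,0,0],
    [0,0,0,0,0,0],
    [0,0,0,0,0,0],
    [0,0,0,0,0,0],
    [0,0,0,0,0,0],
    [0,0,0,0,0,0],
    [0,0,0,0,0,0],
    [0,0,0,0,0,0],
  ],
)

```text
t: 13.32
tcp_pos: [0.4227, 0.1634, 0.2413]
tool_rot: [-0.5, -0.5, 0.5, 0.5]
contact_force: [0.5, -0.2, 0.5]
gripper_width: -0.0001
```

```bash
python3 - <<'E'
from h import *
for k in range(2):
    c=snap('scene',f'sc6{k}.png'); w=world(c)
    m=(abs(w[...,2]-.147)<.006)&(w[...,0]<.57)&(w[...,0]>.4)&(w[...,1]>.1)&(w[...,1]<.35)
    hsv=cv2.cvtColor(c['pixels'],cv2.COLOR_RGB2HSV); m&=hsv[...,1]>90
    p=w[m][:,:2]; l=cv2.fitLine(p.astype(np.float32),cv2.DIST_L2,0,.01,.01).ravel(); print(len(p),'angle',abs(np.arctan2(l[0],l[1])),p.min(0))
    m=(abs(w[...,2]-.069)<.006)&(w[...,0]>.46)&(w[...,0]<.55)&(w[...,1]>.03)&(w[...,1]<.16)
    n,L,st,ce=cv2.connectedComponentsWithStats(m.astype(np.uint8)); i=1+st[1:,4].argmax(); p=w[L==i]; print((p.min(0)+p.max(0))/2,p.max(0)-p.min(0))
a=load('scene0')['pixels']; d=cv2.absdiff(a,c['pixels']).max(2)
for n,(u,v) in dict(can=(252,173),weight=(249,240),tin=(399,358),bottle=(208,250),spoon=(320,208),side=(235,190),bowl=(200,127)).items(): print(n,d[v-8:v+9,u-8:u+9].mean().round(1))
print(env.get_obs()['t'])
E
```

```text
226 angle 0.55667615 [0.47950402 0.17687302]
[0.50705166 0.10049419 0.06850183] [0.0536904  0.05291564 0.01069818]
229 angle 0.5542958 [0.47966185 0.17747247]
[0.50645438 0.09997975 0.06901076] [0.0542704  0.05567732 0.01179147]
can 6.4
weight 5.5
tin 7.1
bottle 4.1
spoon 4.9
side 5.2
bowl 5.6
13.425
```

View pics/sc61.png

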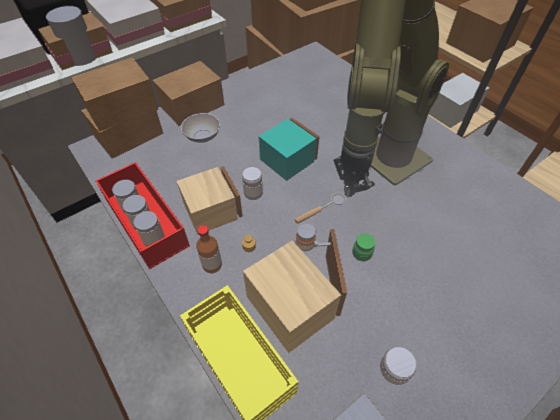

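The door stands ajar at 0.555 rad, with its free edge at (333,235). The jar is at (306,235), 140 mm right of the middle plane. Everything else is where it was, so I'm handing in.

```bash
python3 -c "
from rig import env
print(env.job_done())"
```

```text
the job is handed in; nothing more can be done
None
```

The job is done and handed in at about 13.4 s; no verdict was reported. I pushed the jar about 11 cm to the right along the counter with two half-open fingers held low. Then I pressed the door near its free edge with the shut fingers until the catch let go, and withdrew the hand.

- **Door:** it stands ajar at about 0.555 rad, with almost the same reading in two successive pictures.
- **Jar:** it is upright and on the counter by its cap height, at about (0.505, 0.100). That is about 140 mm right of the cupboard's middle plane, against the 122 mm needed.
- **Everything else:** the smaller cupboard is shut and the bystanders look unmoved against the first picture. The hand is clear, with wrist force at noise level.
- **Disagreement:** the side camera's depth put the jar 5–7 mm further right (−y) than the other cameras. That is well within the margin.

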